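# Tip the removed brackets out of their tray into the tub

## Task

Two tip-out stands are on the repair bench. Lift the handle of the tray that holds the two steel angle brackets until both slide out over its open end into the white tub of the same stand, then lower that tray gently until it lies flat again and let go. Leave the tray with the white gears alone.

Things in the scene. Friction and masses are not known exactly. Their poses are not given: they have to be found in the camera images.
- tray (a joint): Hinge of the tray holding the two brackets (left or right stand), rad: 0 = flat, grows as the handle is lifted, stop at 0.95. Aluminium tray 168 x 118 mm, walls 30 mm, open at the hinge end, 0.25 to 0.5 kg; let go when raised, it falls. The brackets start to slide at 15 to 25 degrees of tilt.
- tray_handle (a point): Middle of that tray's handle, on the axis of its round steel bar: 12 mm thick, parallel to the hinge, 75 mm clear between its end arms; moves with the tray. Flat, it is 185 mm from the hinge axis horizontally and 55 mm above it, 140 mm above the table. The tray's walls begin 35 mm from it, their tops 25 mm below the bar's axis. Axes at joint 0: as tray_hinge.
- tray_hinge (a point): Fixed point, middle of that tray's hinge axis, 85 mm above the table. x is level from tray to tub, y along the axis, z up; the handle is towards -x, lifting turns the tray about +y. The white tub, fixed to the same 345 x 150 mm plywood board, reaches inside from x 9 to 161 mm, 122 mm wide; floor 16 mm, rims 67 mm (far wall 102 mm) above the table.
- bracket1: Steel angle bracket, 44 x 32 mm foot 5 mm thick with an upright 32 mm high, 35 to 70 g, lying loose in the tray. Origin under the middle of its foot, z up from the foot.
- bracket2: The second, identical angle bracket in the same tray.
- other (a joint): Hinge of the identical second stand's tray, which holds two white round plastic gears; 0 = flat. It must stay down.
Mind the look-alikes: they are no part of the job. What is shaped like the bracket2 but green or orange is not meant. What is shaped like the bracket1 but black is not meant.

How it is judged:
On the way:
1. both brackets lie in the tub of their stand while the tray is still raised (x of bracket1 in the frame of tray_hinge between 0 and 0.165 m and y of bracket1 in the frame of tray_hinge between -0.065 and 0.065 m and z of each of bracket1, bracket2 in the frame of tray_hinge below -0.018 m and x of bracket2 in the frame of tray_hinge between 0 and 0.165 m and y of bracket2 in the frame of tray_hinge between -0.065 and 0.065 m and value of joint tray above 0.1 rad), for 0.1 s.
At the end, for the whole second after the job is handed in: Both brackets lie at rest in the white tub of their own stand (origins 0 to 165 mm past the hinge, within 65 mm of its middle line, at least 18 mm below the hinge), the bracket tray is down again (below 0.06 rad), and the gear tray is down (below 0.06 rad) (x of bracket1 in the frame of tray_hinge between 0 and 0.165 m and y of bracket1 in the frame of tray_hinge between -0.065 and 0.065 m and z of each of bracket1, bracket2 in the frame of tray_hinge below -0.018 m and x of bracket2 in the frame of tray_hinge between 0 and 0.165 m and y of bracket2 in the frame of tray_hinge between -0.065 and 0.065 m and value of joint each of tray, other below 0.06 rad and linear speed of each of bracket1, bracket2 below 0.03 m/s); the robot touches nothing.
It fails at once if the bracket tray falls or is slammed down (faster than 2.5 rad/s) (velocity of joint tray below -2.5 rad/s).
It fails at once if the gear tray is lifted by more than 0.1 rad (value of joint other above 0.1 rad).
It also fails if it takes over 34 s, if anything falls off the work surface, if the arm or the gripper's body presses on something with over 40 N, if the wrist force passes 120 N, or if a joint passes its speed limit or range.

## Robot

A 7-joint arm with a two-finger parallel gripper is mounted at the origin on the work surface. World frame = base frame: x ahead of the robot, y to its left, z up, the work surface at z = 0. Lengths are in m, angles in rad, forces in N, time in s.
With the tool pointing down it reaches from about 0.35 to 0.9 m from the base axis. Payload 19.9 kg.
Tool frame: the origin (TCP) lies at the very end of the fingers, on their centre line; the grasp point (between the pads) lies 19 mm behind it; z points along the fingers, y is the line along which they close (so a half turn about z gives the same grasp; the last joint's range is limited). The gripper opens to 85 mm and grips with 20 to 120 N. Pads are 22 mm wide; open, the fingers measure 114 mm over their backs; the gripper's body (76 mm by 85 mm) begins 54 mm behind the grasp point. The pads swing forward as they close: fully open they stand 13 mm farther back than shut.
Start: joints at [1.145, 0.417, -0.01, 1.614, 0.005, 1.111, -0.053], TCP at [0.234, -0.58, 0.231] pointing down, gripper open.
Joint ranges: [-2.81, 2.81], [-0.39, 2.02], [-1.27, 1.25], [0.06, 2.57], [-1.19, 4.33], [0.19, 2], [-2.82, 2.82]. Speed limits (rad/s): [1.89, 1.89, 2.39, 2.39, 3.01, 3.01, 3.01].

## Interface

Orientations are given as a unit quaternion [x, y, z, w].
In Python, from station import r gives the robot as it stands.
- The arm moves only by the shell command python3 -m handwheel 'ROWS' [FORCE]. ROWS is JSON, a list of rows, each a list of 7 numbers: the turn, a rotation vector about the tool's x, y, z each as a share of 90 degrees, from -1 to 1, then the shift along the tool's x, y, z each as a share of 0.4 m, from -1 to 1, then the closure, from -1 (fully open) to 1 (shut), so that 0 is half open. A call has exactly 10 rows; each row shifts and turns the commanded pose from where the row before left it, along the tool's axes as they then stand; what a row does not reach is not made up. A row lasts 1/12 s, in which the tool goes at most 41.7 mm and 7.16 degrees, less where a joint would pass 70% of its speed; a pose out of reach is approached as far as the arm can. A call with a number of a shift or a turn outside -1 to 1 is refused whole. A call with a gripper value outside its range is refused whole. The fingers move at their own pace and stop on an object; FORCE is the grip in N (left out, the last holds). Time passes only in rows, so rows that do not move let the fingers close, or fill a call up. It gives the time, the measured TCP pose, the force, the opening and the grip force at its end, in the units of the state.
- r.observe(): the state, without advancing time (a new reading comes with each control period).
- r.camera(name): name is "side" or "top"; returns (picture, depth): 480x640x3 uint8, blue, green, red; 480x640 float32, m along the optical axis (not along the pixel's ray), 0 where there is no reading.
- r.camera_info(name): a dict with "K" (3x3 intrinsics, pixels), "k1" (the pictures are not rectified: a ray, as slopes to the right and down, at radius r is drawn at 1 + k1 r^2 times it, then the intrinsics apply), "rvec" (rotation vector, rad) and "tvec" (3), from world to camera coordinates, as OpenCV has them. Camera axes: x right, y down, z forward; pixel columns grow to the right and rows downward; lengths in m; the calibration is good to about 2 mm. A picture is of the moment at which its call begins. camera_info takes no time and is no camera call.
- r.close_job(): hands the job in; it is judged then, once.
Trained networks look in the newest picture that a camera, given by its name, has taken for a name from the list of things; names that differ only in an ending like _2 or _b are one class to them, and where a whole thing is asked for, a point or a joint stands for the part that bears it (a point fixed in the world has none). Each returns a list of dicts, best first, with "p" (0 to 1); they miss things now and then, are a little off and sometimes report something else, mostly with a low value. They report only what shows in the picture. A call takes as long as a camera call. They do not tell look-alikes from the thing itself.
- r.masks_of(camera, target): "region" (480x640 bool, what is visible of it).
- r.landmark_of(camera, target): "centre" ([x, y, z] in m, in world coordinates, good to about 4 mm: a listed point, or the origin of a listed thing).
The state is a dict: "time_s": time; "joints": joint angles; "qvel": joint speeds; "joint_torque": joint torques, N m; "eef_pos": TCP position; "eef_rot": TCP orientation; "ft_force": force on the tool from outside, world axes, zero at the start; "ft_torque": the same for the moment, N m; "gripper_width": finger opening in m; "finger_force": force on a finger pad.
Only numpy, scipy, OpenCV 4.12 (cv2) and the standard library are available. Lean on these libraries where they do the work, as an engineer would, in place of code of your own. Each camera call takes 0.05 s, during which the arm holds its last target. There are 200 camera calls.

## Working session

There is one attempt and no reset: what is moved stays moved. The work goes in short steps, Python scripts to look and compute and a shell command to move; the robot and the scene stay as the last step left them, time stands still between calls to the robot, and variables do not carry over. Pictures are saved under pics/ and viewed, at most 10 in all, crops included, and the job is handed in when it is done.

```bash
ls; mkdir -p pics
python3 - <<'E'
from station import r
import cv2,numpy as np
for c in("top","side"):
    p,d=r.camera(c); cv2.imwrite(f"pics/{c}0.png",p)
    for t in("tray_handle","tray_hinge","bracket1"):
        for q in r.landmark_of(c,t): print(c,t,round(q["p"],2),np.round(q["centre"],3))
s=r.observe(); print(s["time_s"],s["eef_pos"],s["eef_rot"],s["gripper_width"])
E
```

```text
pics
top tray_handle 0.77 [0.488 0.129 0.138]
top tray_hinge 0.7 [0.671 0.156 0.086]
top bracket1 0.74 [ 0.426  0.239 -0.004]
top bracket1 0.68 [ 0.453 -0.001  0.005]
top bracket1 0.66 [ 0.708  0.318 -0.001]
top bracket1 0.55 [0.582 0.112 0.089]
top bracket1 0.51 [0.573 0.17  0.083]
top bracket1 0.51 [ 0.546  0.319 -0.001]
side tray_handle 0.96 [0.491 0.127 0.138]
side tray_hinge 0.64 [0.669 0.152 0.083]
side bracket1 0.95 [0.54  0.323 0.001]
side bracket1 0.9 [0.575 0.168 0.087]
side bracket1 0.7 [0.702 0.317 0.   ]
side bracket1 0.67 [ 0.446  0.001 -0.   ]
side bracket1 0.66 [0.582 0.11  0.085]
side bracket1 0.62 [ 0.429  0.244 -0.004]
0.4 [ 0.23406336 -0.57948351  0.231193  ] [ 9.81633677e-01  1.90775570e-01 -2.71912768e-05 -7.68412530e-05] 0.08503596377293005
```

View pics/top0.png

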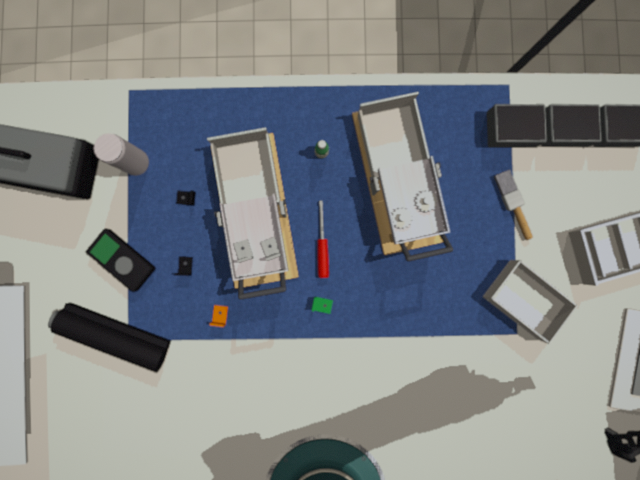

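View pics/side0.png

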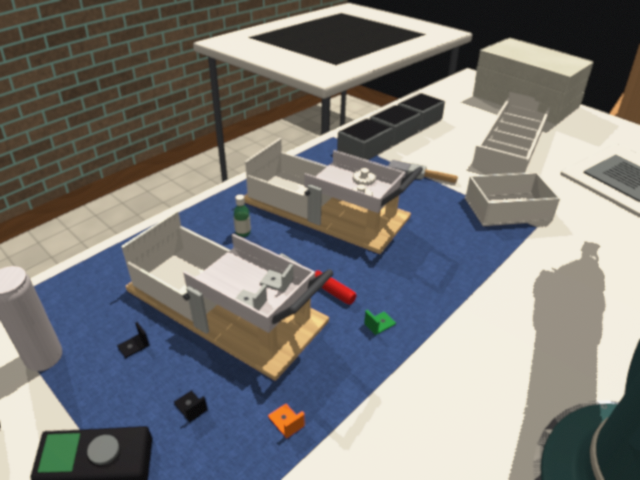

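Two stands look alike. The left one (brackets at about px (242,250) and (268,247) in top, handle (262,292)) holds two grey brackets, and the right one (gears at (402,217) and (424,202), handle (428,252)) is not meant. The bracket look-alikes are black (186,198) and (185,265), orange (220,315) and green (322,305), all lying on the mat. I choose the left stand: handle about (0.490, 0.128, 0.138), hinge about (0.670, 0.154, 0.085), 182 mm apart against 185 given.

```bash
python3 - <<'E'
import cv2
p=cv2.imread("pics/side0.png"); cv2.imwrite("pics/crop.png",cv2.resize(p[200:380,110:350],None,fx=3,fy=3,interpolation=cv2.INTER_CUBIC))
E
python3 -m handwheel '[[0,0,0,0.063,-0.07,-0.0024,0.1],[0,0,0,0.063,-0.07,-0.0024,0.1],[0,0,0,0.063,-0.07,-0.0024,0.1],[0,0,0,0.063,-0.07,-0.0024,0.1],[0,0,0,0.063,-0.07,-0.0024,0.1],[0,0,0,0.063,-0.07,-0.0024,0.1],[0,0,0,0.063,-0.07,-0.0024,0.1],[0,0,0,0.063,-0.07,-0.0024,0.1],[0,0,0,0.063,-0.07,-0.0024,0.1],[0,0,0,0.063,-0.07,-0.0024,0.1]]' 30
```

```text
time_s: 1.23
eef_pos: [0.3631, -0.2238, 0.2412]
eef_rot: [0.982, 0.191, 0.0, 0.0]
ft_force: [1.4, -0.1, -0.7]
gripper_width: 0.0388
finger_force: 0.0
```

View pics/crop.png

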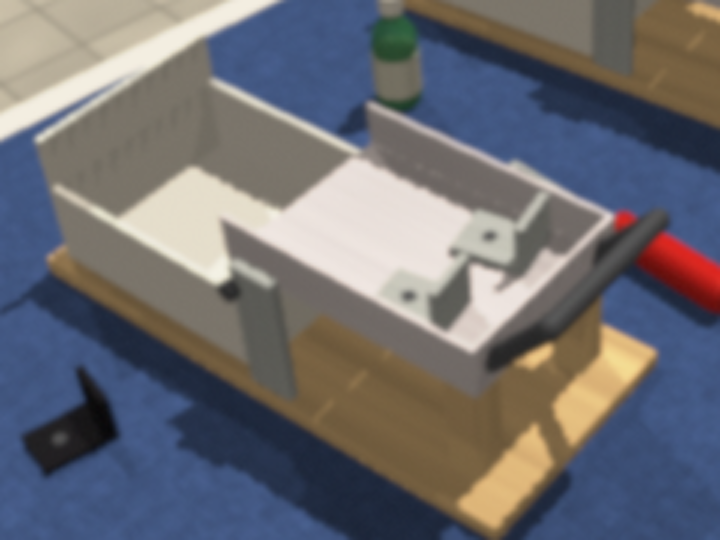

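The crop confirms two grey steel angle brackets (px (410,295) and (490,235)) in the left stand's tray, with the bar handle at lower right (px (580,290)).

```bash
python3 -m handwheel '[[0,0,0,0.063,-0.07,-0.0024,0.1],[0,0,0,0.063,-0.07,-0.0024,0.1],[0,0,0,0.063,-0.07,-0.0024,0.1],[0,0,0,0.063,-0.07,-0.0024,0.1],[0,0,0,0.063,-0.07,-0.0024,0.1],[0,0,0,0.063,-0.07,-0.0024,0.1],[0,0,0,0.063,-0.07,-0.0024,0.1],[0,0,0,0.063,-0.07,-0.0024,0.1],[0,0,0,0.063,-0.07,-0.0024,0.1],[0,0,0,0.063,-0.07,-0.0024,0.1]]'
python3 -m handwheel '[[0,0,-0.077,0,0,0,0.1],[0,0,-0.077,0,0,0,0.1],[0,0,-0.077,0,0,0,0.1],[0,0,-0.077,0,0,0,0.1],[0,0,-0.077,0,0,0,0.1],[0,0,-0.077,0,0,0,0.1],[0,0,-0.077,0,0,0,0.1],[0,0,-0.077,0,0,0,0.1],[0,0,-0.077,0,0,0,0.1],[0,0,-0.077,0,0,0,0.1]]'
cat > h.py <<'E'
import numpy as np
from scipy.spatial.transform import Rotation as R
from station import r
def need(pos,yaw,pitch=0):
    "shift (tool axes, shares) then turn (shares) to the TCP goal; tool y along stand x"
    s=r.observe(); c=R.from_quat(s["eef_rot"])
    x=np.array([np.cos(yaw),np.sin(yaw),0]); y=np.array([-x[1],x[0],0])
    # tool x = -stand y... tool y = stand x, tool z = down
    G=R.from_rotvec(pitch*y)*R.from_matrix(np.c_[np.cross(x,[0,0,-1]),x,[0,0,-1]])
    print("joints",np.round(s["joints"],2),"t",s["time_s"])
    print("shift",np.round(c.inv().apply(np.array(pos)-s["eef_pos"])/.4,4),"turn",np.round((c.inv()*G).as_rotvec()/(np.pi/2),4))
def marks(*ts):
    for cam in("top","side"):
        p,d=r.camera(cam)
        import cv2; cv2.imwrite(f"pics/{cam}_{r.observe()['time_s']:.2f}.png",p)
        for t in ts:
            for q in r.landmark_of(cam,t): print(cam,t,round(q["p"],2),np.round(q["centre"],3))
E
python3 - <<'E'
from h import *
marks("tray_handle","tray_hinge")
need([.49,.128,.19],np.deg2rad(8.2))
E
```

```text
time_s: 2.07
eef_pos: [0.492, 0.1302, 0.2507]
eef_rot: [0.982, 0.191, 0.0, 0.0]
ft_force: [1.2, -0.2, 0.0]
gripper_width: 0.0384
finger_force: 0.0
time_s: 2.9
eef_pos: [0.4917, 0.1284, 0.2506]
eef_rot: [0.697, 0.717, 0.0, 0.0]
ft_force: [-0.3, -0.4, 0.0]
gripper_width: 0.0382
finger_force: 0.0
top tray_hinge 0.7 [0.671 0.159 0.087]
side tray_handle 0.67 [0.489 0.13  0.14 ]
side tray_hinge 0.6 [0.669 0.152 0.085]
joints [ 0.36  0.27 -0.79  1.86  0.21  1.1  -0.49] t 3.2
shift [-0.001  -0.0043  0.1513] turn [ 0.      0.     -0.0791]
```

```bash
python3 -m handwheel '[[0,0,-0.04,-0.001,-0.005,0,0.1],[0,0,-0.039,0,0,0,0.1],[0,0,0,0,0,0.06,0.1],[0,0,0,0,0,0.06,0.1],[0,0,0,0,0,0.05,0.1],[0,0,0,0,0,0.05,0.1],[0,0,0,0,0,0.05,0.1],[0,0,0,0,0,0.03,0.1],[0,0,0,0,0,0.02,0.1],[0,0,0,0,0,0,0.1]]'
python3 - <<'E'
from h import *
marks("tray_handle")
need([.489,.129,.121],np.deg2rad(8.2))
E
```

```text
time_s: 4.03
eef_pos: [0.4892, 0.128, 0.1215]
eef_rot: [0.654, 0.757, -0.001, -0.001]
ft_force: [-0.8, -0.6, -0.8]
gripper_width: 0.0384
finger_force: 0.0
side tray_handle 0.97 [0.49  0.129 0.14 ]
joints [ 0.29  0.44 -0.73  1.98  0.39  0.86 -0.51] t 4.2333
shift [ 0.0024 -0.0027  0.0061] turn [ 0.0009 -0.      0.002 ]
```

Now close on the bar.

```bash
python3 -m handwheel '[[0,0,0,0,0,0,0.6],[0,0,0,0,0,0,0.8],[0,0,0,0,0,0,1],[0,0,0,0,0,0,1],[0,0,0,0,0,0,1],[0,0,0,0,0,0,1],[0,0,0,0,0,0,1],[0,0,0,0,0,0,1],[0,0,0,0,0,0,1],[0,0,0,0,0,0,1]]' 30
python3 - <<'E'
from h import *
p,d=r.camera("side");import cv2; cv2.imwrite("pics/grip.png",cv2.resize(p[180:380,150:390],None,fx=3,fy=3))
# twist per row about hinge, tool axes
s=r.observe();c=R.from_quat(s["eef_rot"]);yaw=np.deg2rad(8.2)
xs=np.array([np.cos(yaw),np.sin(yaw),0]);ys=np.array([-xs[1],xs[0],0])
# bar at grasp point -> hinge
g=s["eef_pos"]-.019*c.apply([0,0,1]); h=g+.185*xs; h[2]=g[2]-.055
print("hinge",h)
w=.05
p=h+R.from_rotvec(w*ys).apply(s["eef_pos"]-h)
print("row",np.round(c.inv().apply(w*ys)/(np.pi/2),4),np.round(c.inv().apply(p-s["eef_pos"])/.4,4),s["gripper_width"],s["finger_force"],s["ft_force"])
E
```

```text
time_s: 5.07
eef_pos: [0.4877, 0.1277, 0.1228]
eef_rot: [0.653, 0.757, -0.002, -0.001]
ft_force: [-20.3, -4.8, 22.7]
gripper_width: 0.0113
finger_force: 30.1
hinge [0.67085926 0.15410704 0.0867997 ]
row [ 0.0318  0.0001 -0.0001] [-0.0001  0.005  -0.023 ] 0.01072624065954388 30.05805730819702 [-21.18815843  -5.15390113  22.91747825]
```

View pics/grip.png

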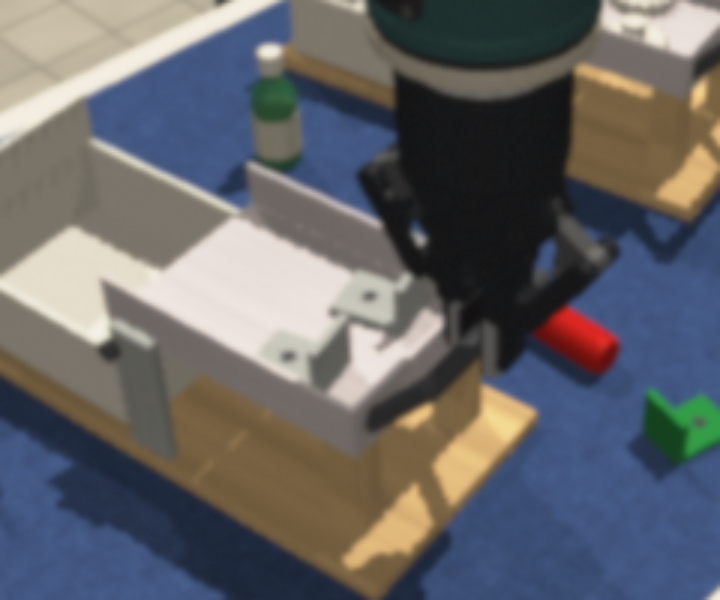

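The picture shows both pads on the bar (px (480,330)). The 20 N pull in x means the arm sits about 2 mm too far ahead; I correct this while starting the lift.

```bash
python3 -m handwheel '[[0,0,0,0,-0.004,-0.004,1],[0.016,0,0,0,0.0025,-0.0115,1],[0.016,0,0,0,0.0025,-0.0115,1],[0.016,0,0,0,0.0025,-0.0115,1],[0.016,0,0,0,0.0025,-0.0115,1],[0.016,0,0,0,0.0025,-0.0115,1],[0.016,0,0,0,0.0025,-0.0115,1],[0.016,0,0,0,0.0025,-0.0115,1],[0.016,0,0,0,0.0025,-0.0115,1],[0.016,0,0,0,0.0025,-0.0115,1]]' 30
python3 - <<'E'
from h import *
s=r.observe();print(np.round(s["joints"],2))
marks("tray_handle")
E
```

```text
time_s: 5.95
eef_pos: [0.5011, 0.1299, 0.1647]
eef_rot: [0.649, 0.752, -0.086, -0.074]
ft_force: [1.1, 1.9, -3.5]
gripper_width: 0.0109
finger_force: 29.8
[ 0.26  0.53 -0.74  1.76  0.3   1.21 -0.43]
side tray_handle 0.9 [0.506 0.128 0.179]
```

```bash
python3 -m handwheel '[[0.022,0,0,0,0.0035,-0.016,1],[0.022,0,0,0,0.0035,-0.016,1],[0.022,0,0,0,0.0035,-0.016,1],[0.022,0,0,0,0.0035,-0.016,1],[0.022,0,0,0,0.0035,-0.016,1],[0.022,0,0,0,0.0035,-0.016,1],[0.022,0,0,0,0.0035,-0.016,1],[0.022,0,0,0,0.0035,-0.016,1],[0.022,0,0,0,0.0035,-0.016,1],[0.022,0,0,0,0.0035,-0.016,1]]' 30
python3 - <<'E'
from h import *
s=r.observe();print(np.round(s["joints"],2))
marks("tray_handle","bracket1")
E
ls pics
```

```text
time_s: 6.98
eef_pos: [0.5377, 0.1358, 0.218]
eef_rot: [0.627, 0.726, -0.213, -0.184]
ft_force: [3.0, 6.4, -7.6]
gripper_width: 0.0108
finger_force: 30.1
[ 0.16  0.74 -0.69  1.38  0.25  1.71 -0.41]
top bracket1 0.85 [ 0.426  0.24  -0.004]
top bracket1 0.79 [ 0.545  0.319 -0.   ]
top bracket1 0.54 [ 0.704  0.316 -0.001]
side tray_handle 0.34 [0.665 0.155 0.083]
side bracket1 0.89 [ 0.543  0.324 -0.003]
side bracket1 0.85 [0.75  0.134 0.018]
side bracket1 0.81 [0.426 0.242 0.001]
side bracket1 0.64 [ 0.704  0.315 -0.001]
side bracket1 0.63 [ 0.447  0.005 -0.   ]
crop.png
grip.png
side0.png
side_3.10.png
side_4.18.png
side_6.10.png
side_7.18.png
top0.png
top_2.95.png
top_4.08.png
top_6.00.png
top_7.03.png
```

Run:
```python
import cv2
p=cv2.imread("pics/side_7.18.png"); cv2.imwrite("pics/c2.png",cv2.resize(p[180:380,110:350],None,fx=3,fy=3,interpolation=cv2.INTER_CUBIC))
```

```text
(no output)
```

View pics/c2.png

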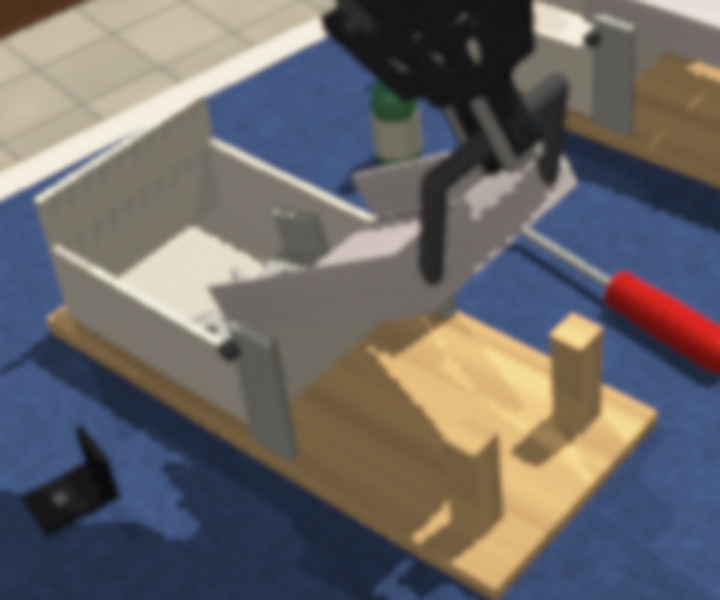

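One bracket lies in the tub (px (300,240)); a grey spot at (215,320) may be the second one behind the near wall. I'll raise a little more and wait.

```bash
python3 -m handwheel '[[0.018,0,0,0,0.003,-0.013,1],[0.018,0,0,0,0.003,-0.013,1],[0.018,0,0,0,0.003,-0.013,1],[0.018,0,0,0,0.003,-0.013,1],[0,0,0,0,0,0,1],[0,0,0,0,0,0,1],[0,0,0,0,0,0,1],[0,0,0,0,0,0,1],[0,0,0,0,0,0,1],[0,0,0,0,0,0,1]]' 30
python3 - <<'E'
from h import *
import cv2
s=r.observe();print(np.round(s["joints"],2))
marks("bracket1")
a=r.camera("top")[0][110:310,170:330]; b=r.camera("side")[0][200:330,120:300]
a=cv2.resize(a,(400,500),interpolation=2); b=cv2.resize(b,(400,290),interpolation=2)
o=np.zeros((500,800,3),np.uint8); o[:,:400]=a; o[:290,400:]=b; cv2.imwrite("pics/c3.png",o)
E
```

```text
time_s: 8.12
eef_pos: [0.5529, 0.1382, 0.232]
eef_rot: [0.615, 0.714, -0.253, -0.219]
ft_force: [1.4, 9.0, -6.9]
gripper_width: 0.0109
finger_force: 30.6
[ 0.11  0.82 -0.67  1.25  0.23  1.87 -0.41]
top bracket1 0.85 [ 0.428  0.24  -0.005]
top bracket1 0.6 [ 0.545  0.317 -0.   ]
top bracket1 0.52 [0.704 0.318 0.   ]
side bracket1 0.91 [ 0.43   0.243 -0.003]
side bracket1 0.7 [ 0.447 -0.001 -0.001]
side bracket1 0.66 [0.737 0.187 0.02 ]
side bracket1 0.65 [ 0.705  0.316 -0.001]
side bracket1 0.64 [ 0.541  0.327 -0.002]
side bracket1 0.61 [0.753 0.132 0.016]
```

View pics/c3.png

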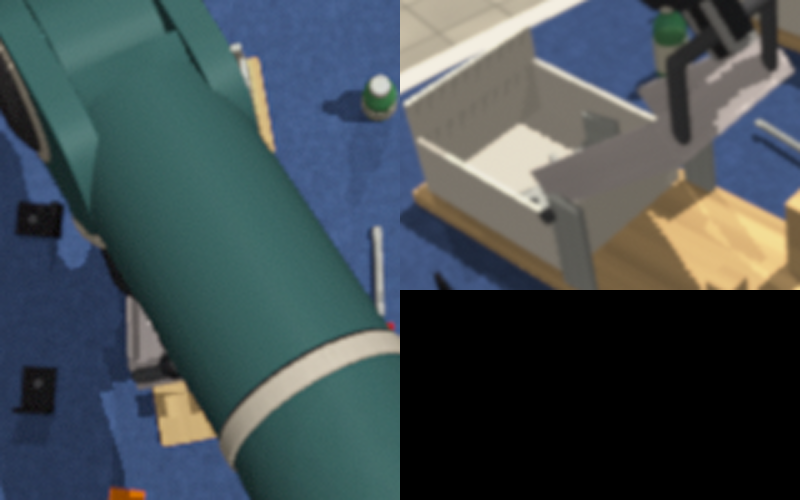

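Both brackets are located at tub-floor height (z 0.016 and 0.020; 70–85 mm past the hinge, about ±25 mm off its middle line). The tray is raised about 0.68 rad. Lowering on the reverse arc.

```bash
python3 -m handwheel '[[-0.02,0,0,0,-0.0032,0.0145,1],[-0.028,0,0,0,-0.0045,0.0203,1],[-0.028,0,0,0,-0.0045,0.0203,1],[-0.028,0,0,0,-0.0045,0.0203,1],[-0.028,0,0,0,-0.0045,0.0203,1],[-0.028,0,0,0,-0.0045,0.0203,1],[-0.028,0,0,0,-0.0045,0.0203,1],[-0.028,0,0,0,-0.0045,0.0203,1],[-0.028,0,0,0,-0.0045,0.0203,1],[-0.028,0,0,0,-0.0045,0.0203,1]]' 30
python3 -m handwheel '[[-0.018,0,0,0,-0.003,0.013,1],[-0.018,0,0,0,-0.003,0.013,1],[-0.018,0,0,0,-0.003,0.013,1],[-0.018,0,0,0,-0.003,0.013,1],[-0.018,0,0,0,-0.003,0.013,1],[-0.018,0,0,0,-0.003,0.013,1],[-0.018,0,0,0,-0.003,0.013,1],[-0.015,0,0,0,-0.0025,0.011,1],[-0.01,0,0,0,-0.0015,0.007,1],[-0.005,0,0,0,-0.0005,0.003,1]]'
python3 - <<'E'
from h import *
marks("tray_handle")
need([.4877,.1277,.1228],np.deg2rad(8.2))
E
```

```text
time_s: 9.25
eef_pos: [0.5042, 0.1303, 0.1713]
eef_rot: [0.649, 0.751, -0.092, -0.081]
ft_force: [30.9, 11.7, -23.1]
gripper_width: 0.0106
finger_force: 31.4
time_s: 10.08
eef_pos: [0.4895, 0.128, 0.1305]
eef_rot: [0.654, 0.757, 0.001, -0.0]
ft_force: [33.8, 8.0, -13.9]
gripper_width: 0.011
finger_force: 31.3
top tray_handle 0.17 [0.738 0.19  0.015]
side tray_handle 0.95 [0.491 0.13  0.145]
joints [ 0.29  0.43 -0.74  1.98  0.37  0.87 -0.5 ] t 10.2833
shift [ 0.     -0.0045  0.0198] turn [-0.0003 -0.0012  0.0018]
```

```bash
python3 -m handwheel '[[0,0,0,0,0.002,0.003,1],[0,0,0,0,0.002,0.003,1],[0,0,0,0,0.001,0.003,1],[0,0,0,0,0,0.003,1],[0,0,0,0,0,0.003,1],[0,0,0,0,0,0.002,1],[0,0,0,0,0,0.001,1],[0,0,0,0,0,0,1],[0,0,0,0,0,0,1],[0,0,0,0,0,0,1]]' 30
python3 - <<'E'
from h import *
marks("tray_handle")
E
```

```text
time_s: 11.12
eef_pos: [0.4874, 0.1276, 0.1229]
eef_rot: [0.653, 0.757, -0.004, -0.003]
ft_force: [-0.0, 0.5, 12.9]
gripper_width: 0.0106
finger_force: 32.9
side tray_handle 0.87 [0.49  0.126 0.139]
```

The tray is flat: same TCP height as when first gripped, with 13 N of support. Release and retreat.

```bash
python3 -m handwheel '[[0,0,0,0,0,0,0.6],[0,0,0,0,0,0,0.3],[0,0,0,0,0,0,0.1],[0,0,0,0,0,0,0.1],[0,0,0,0,0,0,0.1],[0,0,0,0,0,0,0.1],[0,0,0,0,0,-0.02,0.1],[0,0,0,0,0,-0.04,0.1],[0,0,0,0,0,-0.05,0.1],[0,0,0,0,0,-0.05,0.1]]'
python3 -m handwheel '[[0,0,0,0,0,-0.07,0.1],[0,0,0,0,0,-0.07,0.1],[0,0,0,0,-0.06,-0.03,0.1],[0,0,0,0,-0.06,0,0.1],[0,0,0,0.06,-0.04,0,0.1],[0,0,0,0.08,0,0,0.1],[0,0,0,0.08,0,0,0.1],[0,0,0,0.08,0,0,0.1],[0,0,0,0.08,0,0,0.1],[0,0,0,0,0,0,0.1]]'
python3 - <<'E'
from h import *
import cv2
marks("tray_handle","bracket1")
a=r.camera("top")[0][110:310,170:330]; b=r.camera("side")[0][200:380,100:340]
o=np.zeros((500,800,3),np.uint8); o[:,:400]=cv2.resize(a,(400,500),interpolation=2); o[:300,400:]=cv2.resize(b,(400,300),interpolation=2); cv2.imwrite("pics/c4.png",o)
E
```

```text
time_s: 12.15
eef_pos: [0.4871, 0.1279, 0.1869]
eef_rot: [0.653, 0.757, -0.005, -0.004]
ft_force: [-1.0, 0.4, -0.7]
gripper_width: 0.0383
finger_force: 0.0
time_s: 12.98
eef_pos: [0.4008, 0.2743, 0.2555]
eef_rot: [0.651, 0.759, -0.004, -0.005]
ft_force: [-0.9, 0.3, -0.6]
gripper_width: 0.0384
finger_force: 0.0
top tray_handle 0.78 [0.492 0.125 0.137]
top bracket1 0.83 [ 0.428  0.241 -0.005]
top bracket1 0.75 [ 0.454 -0.    -0.002]
top bracket1 0.73 [0.737 0.19  0.015]
top bracket1 0.73 [ 0.704  0.315 -0.001]
top bracket1 0.67 [0.547 0.317 0.001]
top bracket1 0.66 [0.749 0.132 0.017]
side bracket1 0.87 [ 0.447  0.002 -0.   ]
side bracket1 0.75 [ 0.709  0.318 -0.   ]
side bracket1 0.64 [0.54  0.324 0.   ]
side bracket1 0.56 [ 0.429  0.245 -0.   ]
side bracket1 0.5 [0.751 0.134 0.013]
side bracket1 0.42 [0.738 0.188 0.017]
```

View pics/c4.png

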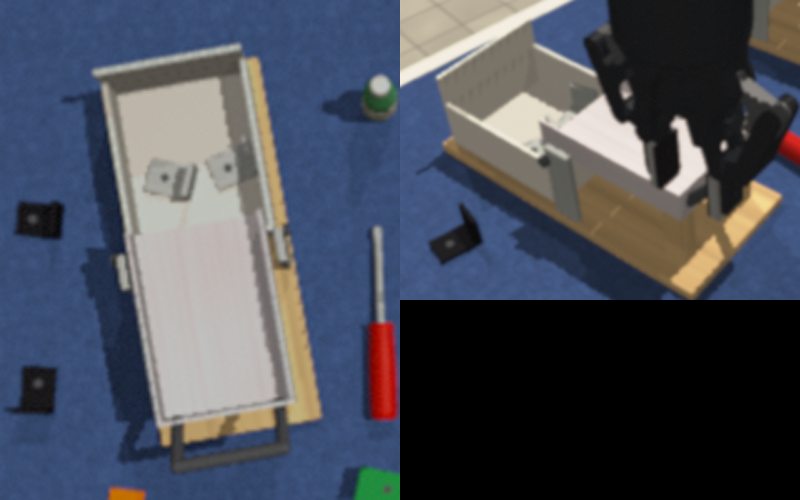

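The picture shows both brackets in the tub (px (168,178) and (230,168)), the tray empty and flat, and the arm clear.

```bash
python3 -c "
from station import r; print(r.close_job())"
```

```text
the job is handed in; nothing more can be done
None
```

I handed the job in: both steel brackets lie in the white tub of their stand, the bracket tray is flat again and released, and the gear tray was not touched; the hand-in gave no verdict.

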